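Copy a feeder's angle to a guide fence with a bench bevel

ROBOT

A 7-joint arm with a two-finger parallel gripper is mounted at the origin on the work surface. World frame = base frame: x ahead of the robot, y to its left, z up, the work surface at z = 0. Lengths are in m, angles in rad, forces in N, time in s.
With the tool pointing down it reaches from about 0.4 to 0.9 m from the base axis. Payload 5.5 kg.
Tool frame: the origin (TCP) lies on the mounting face of the last link; the fingertips stand 178 mm ahead of it and the grasp point (between the pads) lies 159 mm ahead of it (tcp_to_tips is the distance from the TCP to the fingertips, in m); z points along the fingers, y is the direction in which the jaws open and shut (so a half turn about z gives the same grasp; the last joint's range is limited). The gripper opens to 92 mm and grips with 3 to 60 N. Pads are 19 mm wide; open, the fingers measure 130 mm over their backs; the gripper's body (75 mm by 190 mm) begins 47 mm behind the grasp point.
Start: joints at [0.263, 0.501, -0.427, 1.55, 0.221, 1.138, -0.21], TCP at [0.65, 0, 0.405] pointing down, gripper open.
Joint ranges: [-2.88, 2.88], [-0.31, 2.03], [-1.54, 1.56], [0.2, 2.42], [-1.41, 4.55], [0.19, 2.02], [-2.57, 2.57]. Speed limits (rad/s): [2.57, 2.57, 3.14, 3.14, 3.14, 3.14, 3.14].

INTERFACE

Orientations are given as a unit quaternion [x, y, z, w].
In Python, from station import * gives the robot as it stands.
- The arm moves only by the tool carry_out, never from a script. Its argument "increments" is a list of rows, each a list of 2 entries, a list of its own where there are three numbers: the shift along the world's x, y, z in mm, then the turn, a rotation vector about the world's x, y, z in degrees. A call has 1 to 5 rows; each row is the pose to reach, as a shift and turn from the pose measured when the call began; what a row does not reach only later rows make up. A row lasts 1/8 s, in which the tool goes at most 62.5 mm and 10.7 degrees, less where a joint would pass 70% of its speed; a pose out of reach is approached as far as the arm can. A call with a gripper value outside its range is refused whole. "grip" is the opening, from 0 (shut) to 1 (fully open), set as the call begins (left out, the last holds). The fingers move at their own pace and stop on an object; "squeeze" is the grip in N (left out, the last holds). Time passes only in rows, so rows that repeat a pose let the fingers close. It gives the time, the measured TCP pose, the force and the opening at its end, in the units of the state.
- sense(): the state, without advancing time (a new reading comes with each control period).
- get_image(name): name is "scene" or "side" or "wrist"; returns a dict with "color" (480x640x3 uint8, blue, green, red), "K" (3x3 intrinsics, pixels), "extrinsics" (4x4, takes a point from camera to world coordinates); the wrist camera has in their place "tool_from_camera" (4x4, takes a point from camera to tool coordinates, whose origin is the TCP and whose axes are the flange's). Camera axes: x right, y down, z forward; pixel columns grow to the right and rows downward; lengths in m; the calibration is good to about 2 mm. A picture is of the moment at which its call begins: read the wrist's pose just before it. There is no depth.
- hand_in(): hands the job in, once; it reports no verdict.
The state is a dict: "time": time; "q": joint angles; "qvel": joint speeds; "effort": joint torques, N m; "position": TCP position; "eef_rot": TCP orientation; "contact_force": force on the tool from outside, world axes, zero at the start; "torque": the same for the moment, N m; "opening": opening from 0.0 (shut) to 1.0 (fully open).
Only numpy, scipy, OpenCV 4.12 (cv2) and the standard library are available. Lean on these libraries where they do the work, as an engineer would, in place of code of your own. Each camera call takes 0.05 s, during which the arm holds its last target. There are 200 camera calls.

TASK

Swing the bevel's blade by its blue post until it lies flat along the low side of the grey sample-cup feeder, then turn the red clamp lever fully over to lock it. Then take the blue L-shaped guide fence out of its leaning stand and set it upright on the bench on the robot's side of the blade's free tail, its flat face flush along the tail and its middle about level with the middle of the blue line on the tail, so that it stands at the feeder's angle. Leave the blade flat against the feeder and locked, and do not disturb the jar, the cup or the brush.

Things in the scene. Friction and masses are not known exactly. Their poses are not given: they have to be found in the camera images.
- pivot (a point): On the upright hinge axis of the fixed bench bevel, 45 mm above the bench: steel foot 64 mm across and 7 mm high, dark hub 48 mm across, red clamp lever on top (its boss ends at 63 mm). z up, x roughly away from the robot, y to its left. Does not turn with the blade.
- blade (a joint): Blade angle, rad: 0 along pivot's y; grows clockwise from above, the post end moving away from the robot towards the feeder. Starts at -0.85 to -0.5. Light: under 1 N at the post, stays where left; clamped, it holds over 10 N at the tail. The feeder's side stops it when flat (somewhere in -0.25 to 0.25).
- blade_post (a point): On the blue upright post (18 mm thick, from 42 to 98 mm above the bench) on the blade, 110 mm from the hinge axis; point 73 mm above the bench. Blade: straight aluminium bar, 16 mm thick, from 8 to 42 mm above the bench, reaching 140 mm from the axis on the post's side, 190 mm on the tail side. Axes turn with it, y along it from tail to post.
- tail_face (a point): Middle of the blue line on the robot-side face of the blade's tail, 120 mm from the hinge axis on the side away from the post, 25 mm above the bench. Axes turn with the blade: y along it towards the hinge, x square to the face and into the blade (away from the robot), z up.
- lock (a joint): Red clamp lever, rad: starts at 0 to 0.15 (open, pointing to the robot's right, over the tail); 1.05 is fully locked at its stop (pointing away from the robot and 20 degrees to its right). Grows counter-clockwise from above about the blade's hinge axis. Needs 3 to 6 N at its post, stays where left.
- lock_post (a point): On the red upright post at the clamp lever's end (18 mm thick, top 105 mm above the bench; the lever arm below it is 12 mm thick, its top at 64 mm), 85 mm from the hinge axis; point 85 mm above the bench. Turns with the lever.
- ref_face (a point): Middle of the reference face of the fixed grey feeder, 22 mm up; y along the face, x into the feeder (away from the robot), z up. Low part 44 mm high, along y from 40 to 160 mm from the hinge axis, 84 mm deep behind the face; then a keypad part 85 mm high. The blade is flat on it when the two y axes are parallel.
- fence_mid (a point): Centre of the web of the loose blue L-shaped fence (0.25 kg), half-way up, 46 mm above its underside. Web 16 mm thick (x), 140 mm long (y), top 92 mm above the underside; foot 12 mm thick, from the flat face at x = +8 to x = -32 mm. The flat face, with a white line, looks along +x; z from foot to top.
- stand_mid (a point): Centre of the fixed white and grey stand, on the bench under the fence (170 mm long, 100 mm wide). In it the fence leans 30 degrees, its top towards the robot, its y roughly to the robot's left, its foot behind a 14 mm lip; the web is free above. Pinch it across the web near the top, the hand leaning as the fence does.
- jar: Amber sample jar with a white cap, 62 mm across, 85 mm high, at the robot's left. Origin at its underside. Leave alone.
- cup: Steel sample cup, 76 mm across, 50 mm high, far right. Origin at its underside. Leave alone.
- brush: Cleaning brush lying near the robot, roughly along y. Leave alone.
Mind the look-alikes: they are no part of the job. What is shaped like the part that bears fence_mid but green or turquoise is not meant.

How it is judged:
On the way, in this order (a step that is already met when the one before it is completed fails the run):
1. the blade lies flat along the feeder's face (within 0.045 rad) while the clamp lever is still open (below 0.5 rad) (angle between the y axis of tail_face and the y axis of ref_face, either way round below 0.045 rad and value of joint lock below 0.5 rad), for 0.2 s.
2. the clamp lever is turned over (above 0.85 rad) with the blade still flat (within 0.05 rad) (angle between the y axis of tail_face and the y axis of ref_face, either way round below 0.05 rad and value of joint lock above 0.85 rad), for 0.2 s.
3. the fence stands upright, flush along the blade's tail, at the feeder's angle (angle between the y axis of fence_mid and the y axis of ref_face, either way round below 0.07 rad and angle between fence_mid's own z axis and vertical below 0.06 rad and height (world z) of fence_mid below 0.051 m and x of fence_mid in the frame of tail_face between -0.0135 and -0.004 m and y of fence_mid in the frame of tail_face between -0.045 and 0.03 m), for 0.2 s.
At the end, for the whole second after the job is handed in: Blade flat on feeder (0.055 rad), lever locked (above 0.85 rad); fence released, at rest, upright on the bench (0.06 rad), parallel to the feeder face (0.07 rad), flat face within 5 mm of the tail's robot-side face, middle 30 mm nearer to 45 mm farther from the hinge than the line's middle (all of step 3 and angle between the y axis of tail_face and the y axis of ref_face, either way round below 0.055 rad and value of joint lock above 0.85 rad and linear speed of fence below 0.02 m/s); the robot touches nothing.
It fails at once if the jar is shoved aside (more than 40 mm) (distance of jar from where it was at the start of the episode above 0.04 m).
It fails at once if the cup is shoved aside (more than 40 mm) (distance of cup from where it was at the start of the episode above 0.04 m).
It fails at once if the brush is shoved aside (more than 40 mm) (distance of brush from where it was at the start of the episode above 0.04 m).
It fails at once if the fence is knocked over (more than 1.1 rad from upright) (angle between fence_mid's own z axis and vertical above 1.1 rad).
It also fails if it takes over 72 s, if anything falls off the work surface, if the arm or the gripper's body presses on something with over 40 N, if the wrist force passes 120 N, or if a joint passes its speed limit or range.

## Working session

There is one attempt and no reset: what is moved stays moved. The work goes in short steps, Python scripts to look and compute and a tool call to move; the robot and the scene stay as the last step left them, time stands still between calls to the robot, and variables do not carry over. Pictures are saved under pics/ and viewed, about 8 in all and at most 12, crops included, and the job is handed in when it is done.

Besides the shell and the picture viewer there is one more tool, called after ">>>" by a JSON object that holds its "op" and its "data", one argument or row to a line. carry_out: Moves the arm, as the interface text tells. Its arguments: {"type":"object","properties":{"increments":{"type":"array","items":{"type":"array"}},"grip":{"type":"number"},"squeeze":{"type":"number"}},"required":["increments"]}

```bash
ls; mkdir -p pics
cat > h.py <<'E'
from station import *
import numpy as np, cv2
from scipy.spatial.transform import Rotation as R
def snap(n,f):
    s=sense(); im=get_image(n); cv2.imwrite(f'pics/{f}.png',im['color'])
    if n=='wrist':
        T=np.eye(4);T[:3,:3]=R.from_quat(s['eef_rot']).as_matrix();T[:3,3]=s['position']
        E=T@np.array(im['tool_from_camera'])
    else: E=np.array(im['extrinsics'])
    np.savez(f'pics/{f}.npz',K=im['K'],E=E); return im
def ray(f,u,v):
    d=np.load(f'pics/{f}.npz');K,E=d['K'],d['E']
    r=E[:3,:3]@np.linalg.solve(K,[u,v,1.]); return E[:3,3],r
def atz(f,u,v,z):
    o,r=ray(f,u,v); return o+r*(z-o[2])/r[2]
def tri(*a):
    A=np.zeros((3,3));b=np.zeros(3)
    for f,u,v in a:
        o,r=ray(f,u,v);r/=np.linalg.norm(r);P=np.eye(3)-np.outer(r,r);A+=P;b+=P@o
    return np.linalg.solve(A,b)
def proj(f,p):
    d=np.load(f'pics/{f}.npz');K,E=d['K'],d['E']
    c=np.linalg.inv(E)@np.append(p,1);x=K@c[:3];return x[:2]/x[2]
E
python3 -c "
from h import *
np.set_printoptions(precision=3,suppress=True)
for n in ['scene','side','wrist']:
    im=snap(n,n+'0');d=np.load(f'pics/{n}0.npz');print(n,d['K'][0,0],d['E'])
print(sense())"
```

```text
pics
scene 515.0805709589465 [[-0.761  0.52  -0.389  1.046]
 [ 0.649  0.618 -0.443  0.594]
 [ 0.01  -0.59  -0.808  1.123]
 [ 0.     0.     0.     1.   ]]
side 618.827812067501 [[-0.817 -0.466  0.34   0.098]
 [-0.576  0.644 -0.503  0.666]
 [ 0.015 -0.607 -0.795  1.109]
 [ 0.     0.     0.     1.   ]]
wrist 369.22798197022655 [[ 1.     0.001 -0.001  0.65 ]
 [ 0.    -0.954 -0.301  0.08 ]
 [-0.002  0.301 -0.954  0.384]
 [ 0.     0.     0.     1.   ]]
{'time': 0.15, 'q': array([ 0.263,  0.502, -0.427,  1.551,  0.221,  1.138, -0.21 ]), 'qvel': array([ 0.001, -0.002,  0.001, -0.003, -0.001, -0.   ,  0.   ]), 'effort': array([ -0.007, -56.711,  -5.825, -27.945,  -0.069,   0.027,   0.   ]), 'position': array([ 0.65 , -0.   ,  0.404]), 'eef_rot': array([ 0.707,  0.707, -0.001, -0.001]), 'contact_force': array([-0.664,  0.775,  0.097]), 'torque': array([-0.041,  0.003,  0.04 ]), 'opening': 0.9996548906379525}
```

View pics/scene0.png

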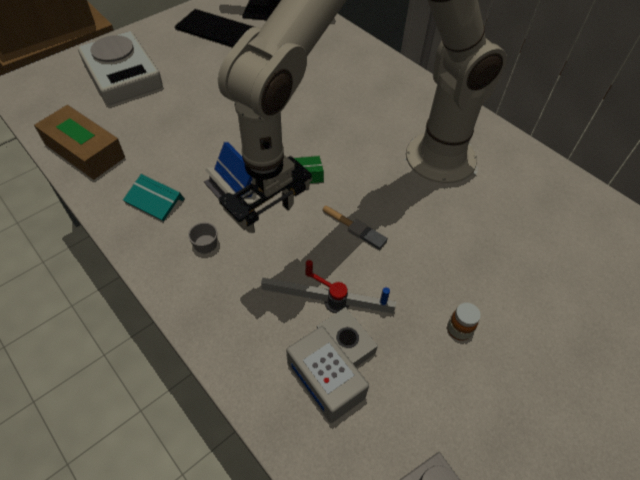

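View pics/side0.png

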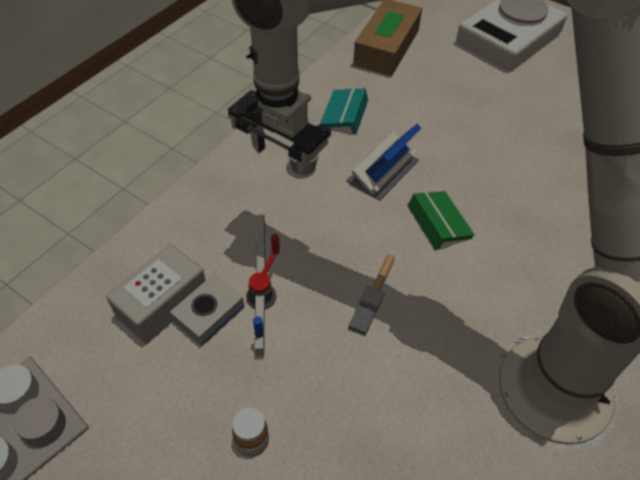

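Scene: blue post about (385,296), hub (338,290), red post (309,267), feeder low part near (350,345). Side: blue post (258,327), hub (260,283), red post (275,243), fence (395,155). I need a closer look.

```bash
python3 -c "
from h import *
a=cv2.imread('pics/scene0.png')[250:400,250:410];b=cv2.imread('pics/side0.png')[205:355,150:290];c=cv2.imread('pics/side0.png')[110:210,340:440]
f=lambda i,s:cv2.resize(i,None,fx=s,fy=s,interpolation=cv2.INTER_CUBIC)
o=np.zeros((600,800,3),np.uint8)
A=f(a,2.5);o[:A.shape[0],:400]=A
B=f(b,2.5);o[:B.shape[0],400:400+B.shape[1]]=B
C=f(c,2.2);o[376:596,0:220]=C
cv2.imwrite('pics/c1.png',cv2.convertScaleAbs(o,alpha=1.6))
for z,p,q in [(.063,(338,289),(260,281)),(.098,(385,289),(257,319)),(.105,(309,262),(275,236))]:
    print(atz('scene0',*p,z),atz('side0',*q,z))
"
```

```text
[0.58289472 0.16814048 0.063     ] [0.5797105  0.16743272 0.063     ]
[0.5153658  0.25198533 0.098     ] [0.51540465 0.25343661 0.098     ]
[0.60409862 0.08606957 0.105     ] [0.60397647 0.08393542 0.105     ]
```

View pics/c1.png

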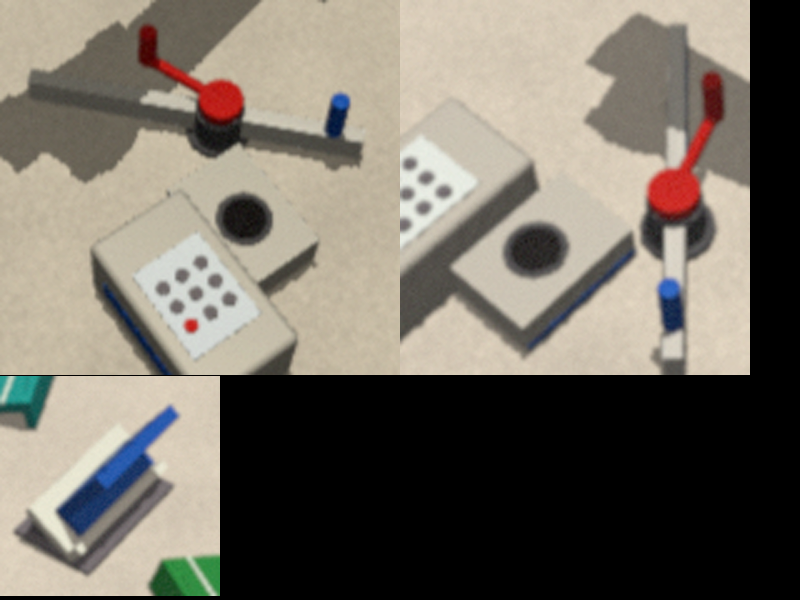

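```bash
python3 -c "
from h import *
print('pivot avg .581,.168')
for u,v in [(634,238),(523,330)]: print('side',atz('side0',150+(u-400)/2.5,205+v/2.5,.044))
for u,v in [(238,150),(317,240)]: print('scene',atz('scene0',250+u/2.5,250+v/2.5,.044))
for u,v in [(340,98)]: print('blue',atz('scene0',250+u/2.5,250+v/2.5,.098))
for u,v in [(669,287)]: print('blue',atz('side0',150+(u-400)/2.5,205+v/2.5,.098))
for u,v in [(148,29)]: print('red',atz('scene0',250+u/2.5,250+v/2.5,.105))
for u,v in [(712,76)]: print('red',atz('side0',150+(u-400)/2.5,205+v/2.5,.105))
# fence ends top edge, pixel list
for u,v in [(178,413),(105,487)]: print('fence',u,v,atz('side0',340+u/2.2,110+(v-376)/2.2,.095))
"
```

```text
pivot avg .581,.168
side [0.58641145 0.21344101 0.044     ]
side [0.60290221 0.326855   0.044     ]
scene [0.60006747 0.21376288 0.044     ]
scene [0.60750908 0.32672695 0.044     ]
blue [0.51398202 0.25384681 0.098     ]
blue [0.51343386 0.25411364 0.098     ]
red [0.60300141 0.08551022 0.105     ]
red [0.60525154 0.08295449 0.105     ]
fence 178 413 [ 0.52798268 -0.38644107  0.095     ]
fence 105 487 [ 0.53386523 -0.24389192  0.095     ]
```

>>> {"op": "carry_out", "data": {
  "increments": [
    [[-43, 60, -20], [0, 0, 4]],
    [[-86, 120, -40], [0, 0, 8]],
    [[-130, 180, -60], [0, 0, 12]],
    [[-173, 240, -85], [0, 0, 15]],
    [[-173, 244, -105], [0, 0, 15]]
  ],
  "grip": 0
}}

```text
time: 0.78
position: [0.4791, 0.2407, 0.3032]
eef_rot: [0.608, 0.794, 0.001, 0.0]
contact_force: [0.1, 0.7, -1.4]
opening: 0.505
```

```bash
python3 -c "
from h import *
print('brush',[atz('side0',*p,.02) for p in [(391,258),(361,328),(375,300)]]);print('jar',atz('scene0',466,313,.085),atz('side0',250,424,.085))
print('cup',atz('scene0',203,230,.05))
snap('wrist','w1');s=sense();print(s['position'],s['eef_rot'])
"
```

```text
brush [array([ 0.40720095, -0.06473739,  0.02      ]), array([0.36683661, 0.11689953, 0.02      ]), array([0.37885283, 0.04537484, 0.02      ])]
jar [0.41296432 0.41033998 0.085     ] [0.40345857 0.41303586 0.085     ]
cup [ 0.72675187 -0.19498236  0.05      ]
[0.47245931 0.24642452 0.29889705] [ 0.60496147  0.79624269 -0.00146987 -0.00412902]
```

>>> {"op": "carry_out", "data": {
  "increments": [
    [[2, -2, -20], [0, 0, 0]],
    [[2, -2, -40], [0, 0, 0]],
    [[2, -2, -59], [0, 0, 0]],
    [[2, -2, -59], [0, 0, 0]]
  ]
}}

```text
time: 1.32
position: [0.4739, 0.2437, 0.2384]
eef_rot: [0.605, 0.796, -0.003, -0.005]
contact_force: [-0.9, -0.2, 0.6]
opening: 0.031
```

```bash
python3 -c "
from h import *
s=sense();print(s['position'],s['contact_force'],s['opening'])
n=np.array([.966,.259]);c=np.array([.581,.168])
for th in [-.64,-.5,-.35,-.2,-.05,.05,.1,.15]:
    print(th,np.round(1e3*(c+.11*np.array([np.sin(th),np.cos(th)])-.028*n-s['position'][:2]),0))
"
```

```text
[0.47392212 0.24374135 0.23838678] [-0.85148917 -0.20816813  0.56261143] 0.030565061982998038
-0.64 [14.  5.]
-0.5 [27. 14.]
-0.35 [42. 20.]
-0.2 [58. 25.]
-0.05 [75. 27.]
0.05 [86. 27.]
0.1 [91. 26.]
0.15 [96. 26.]
```

>>> {"op": "carry_out", "data": {
  "increments": [
    [[14, 5, 0], [0, 0, 0]],
    [[27, 14, 0], [0, 0, 0]],
    [[42, 20, 0], [0, 0, 0]],
    [[58, 25, 0], [0, 0, 0]],
    [[66, 26, 0], [0, 0, 0]]
  ],
  "grip": 0
}}

```text
time: 1.95
position: [0.5417, 0.2704, 0.2393]
eef_rot: [0.605, 0.796, -0.002, -0.005]
contact_force: [-0.6, 0.0, 0.2]
opening: 0.002
```

>>> {"op": "carry_out", "data": {
  "increments": [
    [[8, 1, 0], [0, 0, 0]],
    [[12, 1, 0], [0, 0, 0]],
    [[16, 1, 0], [0, 0, 0]],
    [[18, 1, 0], [0, 0, 0]]
  ]
}}

```text
time: 2.45
position: [0.5598, 0.2712, 0.2393]
eef_rot: [0.605, 0.796, -0.002, -0.005]
contact_force: [-1.7, 0.0, -0.4]
opening: 0.005
```

>>> {"op": "carry_out", "data": {
  "increments": [
    [[3, 0, 0], [0, 0, 0]],
    [[5, 0, 0], [0, 0, 0]],
    [[5, 0, 0], [0, 0, 0]]
  ]
}}

```text
time: 2.82
position: [0.565, 0.2712, 0.2393]
eef_rot: [0.605, 0.796, -0.002, -0.004]
contact_force: [0.2, 0.3, 0.5]
opening: 0.004
```

>>> {"op": "carry_out", "data": {
  "increments": [
    [[3, 0, 0], [0, 0, 0]],
    [[4, 0, 0], [0, 0, 0]],
    [[4, 0, 0], [0, 0, 0]]
  ]
}}

```text
time: 3.2
position: [0.5674, 0.2714, 0.2392]
eef_rot: [0.605, 0.796, -0.003, -0.005]
contact_force: [-6.6, -1.2, 5.1]
opening: 0.002
```

>>> {"op": "carry_out", "data": {
  "increments": [
    [[2, 0, 0], [0, 0, 0]],
    [[2, 0, 0], [0, 0, 0]]
  ]
}}

```text
time: 3.45
position: [0.568, 0.2716, 0.2392]
eef_rot: [0.605, 0.796, -0.005, -0.006]
contact_force: [-5.6, -0.6, 5.1]
opening: -0.001
```

```bash
python3 -c "
from h import *
snap('scene','scene1');snap('side','side1')
a=cv2.imread('pics/scene1.png')[240:390,250:410];b=cv2.imread('pics/side1.png')[205:355,150:310]
f=lambda i,s:cv2.resize(i,None,fx=s,fy=s,interpolation=cv2.INTER_CUBIC)
cv2.imwrite('pics/c2.png',cv2.convertScaleAbs(np.hstack([f(a,2.5),f(b,2.5)]),alpha=1.6))
"
```

```text
(no output)
```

View pics/c2.png

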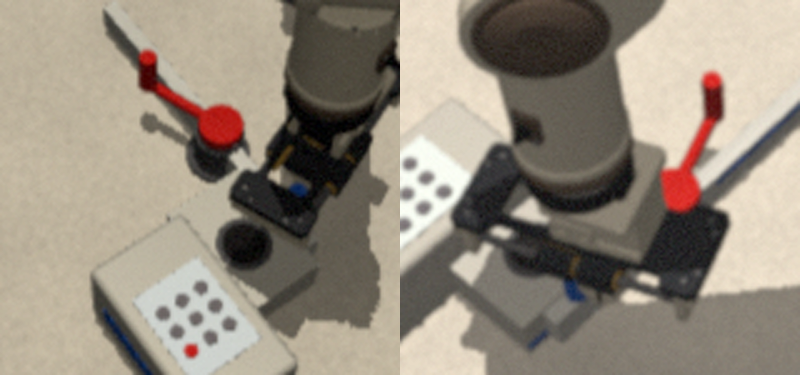

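>>> {"op": "carry_out", "data": {
  "increments": [
    [[-10, -3, 0], [0, 0, 0]],
    [[-12, -3, 30], [0, 0, 0]],
    [[-12, -3, 70], [0, 0, 0]],
    [[-12, -30, 70], [0, 0, 5]],
    [[-8, -80, 70], [0, 0, 13]]
  ]
}}

```text
time: 4.18
position: [0.5593, 0.1933, 0.3103]
eef_rot: [0.507, 0.862, -0.004, -0.005]
contact_force: [0.2, -0.9, 0.4]
opening: 0.001
```

```bash
python3 -c "
from h import *
s=sense();print(s['position'],1e3*(np.array([.573,.056,.300])-s['position']), R.from_quat(s['eef_rot']).as_matrix()[:,1])"
```

```text
[0.55930569 0.19327664 0.31030004] [  13.69431177 -137.27663991  -10.30004088] [ 0.87386449  0.48600233 -0.01275141]
```

>>> {"op": "carry_out", "data": {
  "increments": [
    [[5, -50, 0], [0, 0, 5]],
    [[10, -100, -5], [0, 0, 10]],
    [[12, -139, -10], [0, 0, 13]],
    [[12, -139, -40], [0, 0, 13]],
    [[12, -139, -62], [0, 0, 13]]
  ]
}}

```text
time: 4.8
position: [0.571, 0.0527, 0.2475]
eef_rot: [0.407, 0.913, -0.005, -0.004]
contact_force: [-1.0, 0.9, 0.9]
opening: 0.002
```

```bash
python3 -c "
from h import *
s=sense();print(s['position'], s['contact_force'],R.from_quat(s['eef_rot']).as_matrix()[:,1])
n=np.array([.743,.669]);c=np.array([.581,.168])
for a in np.arange(.27,1.36,.12):
    print(round(a,2),np.round(1e3*(c+.0855*np.array([np.sin(a),-np.cos(a)])-.028*n-s['position'][:2]),0))
"
```

```text
[0.57103293 0.05273455 0.24748662] [-0.99647551  0.91972442  0.86605157] [ 0.74374785  0.66833635 -0.01287091]
0.27 [12. 14.]
0.39 [22. 17.]
0.51 [31. 22.]
0.63 [40. 27.]
0.75 [47. 34.]
0.87 [55. 41.]
0.99 [61. 50.]
1.11 [66. 59.]
1.23 [70. 68.]
1.35 [73. 78.]
```

>>> {"op": "carry_out", "data": {
  "increments": [
    [[12, 14, 0], [0, 0, 0]],
    [[22, 17, 0], [0, 0, 0]],
    [[31, 22, 0], [0, 0, 0]],
    [[40, 27, 0], [0, 0, 0]],
    [[47, 34, 0], [0, 0, 0]]
  ]
}}

```text
time: 5.42
position: [0.6193, 0.086, 0.248]
eef_rot: [0.408, 0.913, -0.005, -0.004]
contact_force: [-1.5, -4.8, 0.7]
opening: 0.002
```

>>> {"op": "carry_out", "data": {
  "increments": [
    [[8, 7, 0], [0, 0, 0]],
    [[14, 16, 0], [0, 0, 0]],
    [[19, 25, 0], [0, 0, 0]],
    [[21, 30, 0], [0, 0, 0]],
    [[21, 30, 0], [0, 0, 0]]
  ]
}}

```text
time: 6.05
position: [0.6404, 0.1176, 0.2483]
eef_rot: [0.407, 0.913, -0.004, -0.004]
contact_force: [0.0, -0.2, -0.3]
opening: 0.002
```

>>> {"op": "carry_out", "data": {
  "increments": [
    [[1, 4, 0], [0, 0, 0]],
    [[2, 7, 0], [0, 0, 0]],
    [[2, 7, 0], [0, 0, 0]]
  ]
}}

```text
time: 6.42
position: [0.6418, 0.1215, 0.2481]
eef_rot: [0.408, 0.913, -0.008, -0.004]
contact_force: [-4.4, -9.6, 5.2]
opening: 0.004
```

>>> {"op": "carry_out", "data": {
  "increments": [
    [[1, 3, 0], [0, 0, 0]],
    [[1, 5, 0], [0, 0, 0]],
    [[1, 5, 0], [0, 0, 0]]
  ]
}}

```text
time: 6.8
position: [0.6422, 0.1225, 0.2481]
eef_rot: [0.41, 0.912, -0.011, -0.004]
contact_force: [-6.9, -11.0, 7.5]
opening: 0.007
```

>>> {"op": "carry_out", "data": {
  "increments": [
    [[-9, -9, 0], [0, 0, 0]],
    [[-10, -10, 40], [0, 0, 0]],
    [[-15, -60, 80], [0, 0, -9]],
    [[-30, -115, 100], [0, 0, -19]],
    [[-45, -170, 120], [0, 0, -29]]
  ],
  "grip": 1
}}

```text
time: 7.42
position: [0.5967, -0.048, 0.3693]
eef_rot: [0.627, 0.779, -0.009, -0.006]
contact_force: [0.4, 0.0, 0.9]
opening: 0.499
```

```bash
python3 -c "
from h import *
s=sense();print(s['position'], 1e3*(np.array([.53,-.33,.42])-s['position']),R.from_quat(s['eef_rot']).as_matrix()[:,1])"
```

```text
[ 0.59668695 -0.04799825  0.3693458 ] [ -66.68694934 -282.00174951   50.65420465] [ 0.97656729  0.21413528 -0.02150374]
```

>>> {"op": "carry_out", "data": {
  "increments": [
    [[-13, -56, 10], [0, 0, -4]],
    [[-26, -112, 20], [0, 0, -8]],
    [[-39, -168, 30], [0, 0, -12]],
    [[-52, -224, 40], [0, 0, -13]],
    [[-66, -282, 50], [0, 0, -13]]
  ]
}}

```text
time: 8.05
position: [0.5306, -0.3304, 0.42]
eef_rot: [0.71, 0.704, -0.007, -0.007]
contact_force: [0.6, -0.4, 0.1]
opening: 0.994
```

>>> {"op": "carry_out", "data": {
  "increments": [
    [[0, 0, 0], [0, 0, 0]]
  ]
}}

```text
time: 8.18
position: [0.5281, -0.3365, 0.4205]
eef_rot: [0.714, 0.7, -0.008, -0.005]
contact_force: [-0.4, 0.7, -0.1]
opening: 0.999
```

```bash
python3 -c "
from h import *
s=sense();print(s['position'],s['eef_rot'])
snap('wrist','w2');snap('scene','scene2');snap('side','side2')
a=cv2.imread('pics/scene2.png')[220:370,230:390];b=cv2.imread('pics/side2.png')[180:330,160:320]
f=lambda i,s:cv2.resize(i,None,fx=s,fy=s,interpolation=cv2.INTER_CUBIC)
cv2.imwrite('pics/c3.png',cv2.convertScaleAbs(np.hstack([f(a,2.5),f(b,2.5)]),alpha=1.6))
"
```

```text
[ 0.52813208 -0.33651423  0.42049445] [ 0.7135928   0.70049817 -0.00786631 -0.00507394]
```

View pics/c3.png

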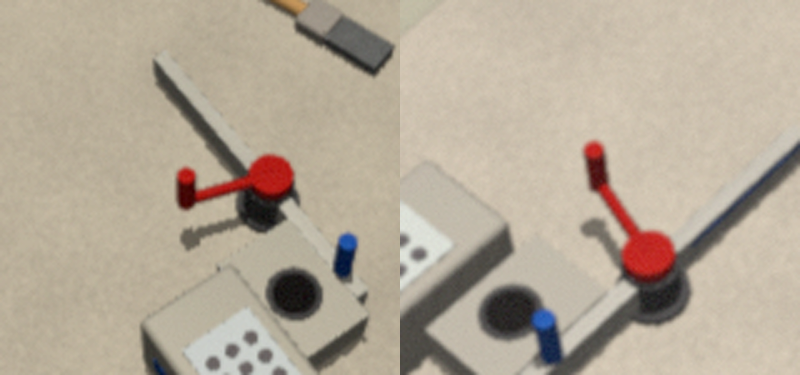

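View pics/w2.png

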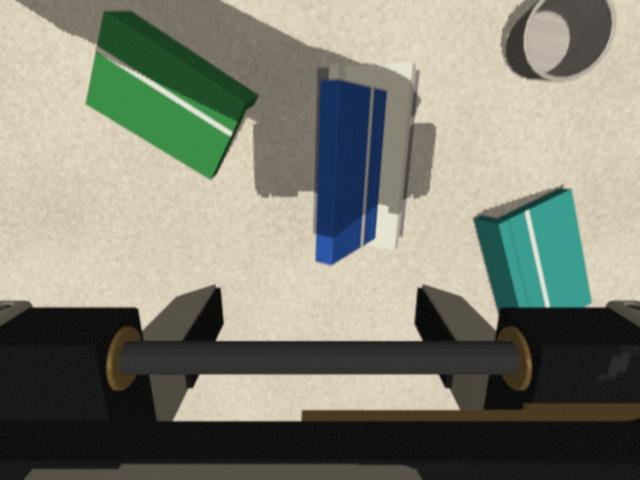

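```bash
python3 -c "
from h import *
from scipy.optimize import brentq
g=lambda a,b,z:atz('w2',*a,z)-atz('w2',*b,z)
for a,b in [((341,82),(331,265)),((321,80),(316,262))]:
    z=brentq(lambda z:np.linalg.norm(g(a,b,z))-.14,0,.3);print(z,atz('w2',*a,z),atz('w2',*b,z))
A=lambda u,v:('scene2',230+u/2.5,220+v/2.5)
B=lambda u,v:('side2',160+(u-400)/2.5,180+v/2.5)
n=0
for nm,p,q,z in [('blue',(347,240),(544,317),.098),('red',(186,173),(594,149),.105),('boss',(270,176),(648,252),.063)]:
    print(nm,atz(*A(*p),z),atz(*B(*q),z),tri(A(*p),B(*q)))
print('tail end top corners',atz(*A(154,60),.042),atz(*A(168,52),.042))
b=cv2.imread('pics/side2.png')[90:220,330:490];a=cv2.imread('pics/scene2.png')[120:250,180:340]
f=lambda i,s:cv2.resize(i,None,fx=s,fy=s,interpolation=cv2.INTER_CUBIC)
cv2.imwrite('pics/c4.png',cv2.convertScaleAbs(np.hstack([f(a,2.5),f(b,2.5)]),alpha=1.6))
"
```

```text
0.11527366750476235 [ 0.5406154  -0.22866445  0.11527367] [ 0.53235218 -0.36842037  0.11527367]
0.11260842855479787 [ 0.52635693 -0.2267909   0.11260843] [ 0.5198879  -0.36664137  0.11260843]
blue [0.59243185 0.27763946 0.098     ] [0.59211298 0.27620549 0.098     ] [0.59217374 0.27684866 0.09776232]
red [0.66026448 0.13593956 0.105     ] [0.65973421 0.13559985 0.105     ] [0.66001413 0.13550279 0.10444823]
boss [0.58547779 0.17098261 0.063     ] [0.58131461 0.16799674 0.063     ] [0.58318371 0.16759063 0.05860575]
tail end top corners [ 0.57510348 -0.01651099  0.042     ] [ 0.5575823  -0.01506555  0.042     ]
```

View pics/c4.png

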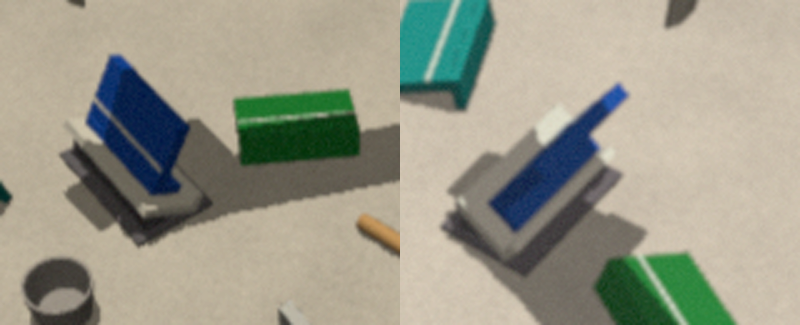

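```bash
python3 -c "
from h import *
A=lambda u,v:('scene2',180+u/2.5,120+v/2.5)
B=lambda u,v:('side2',330+(u-400)/2.5,90+v/2.5)
for a,w in [((188,128),(341,82)),((123,60),(331,265))]: print(tri(A(*a),('w2',*w)))
print(tri(A(113,55),('w2',316,262)),tri(B(629,95),('w2',331,265)),tri(B(615,83),('w2',316,262)))
"
```

```text
[ 0.53557853 -0.22561515  0.11546975]
[ 0.52657264 -0.36319939  0.11201429]
[ 0.5219489  -0.37055643  0.10797304] [ 0.52823319 -0.37930472  0.09564939] [ 0.52436559 -0.35610671  0.13181461]
```

```bash
cat >> h.py <<'E'
def go(pos,yaw,tilt,n):
    """rows toward TCP pos, with tool yaw (rad) and lean (deg, top towards robot)"""
    s=sense(); Rg=R.from_euler('z',yaw)*R.from_euler('y',-tilt,degrees=True)*R.from_quat([.5**.5,.5**.5,0,0])
    rv=(Rg*R.from_quat(s['eef_rot']).inv()).as_rotvec(degrees=True); d=1e3*(np.array(pos)-s['position'])
    print('pos',s['position'].round(4),'F',s['contact_force'].round(1),'open',round(s['opening'],3),'d',d.round(1),np.linalg.norm(d).round(),'rv',rv.round(1),np.linalg.norm(rv).round(1))
    print([[list(map(float,(d*k/n).round(0))),list(map(float,(rv*k/n).round(1)))] for k in range(1,n+1)])
E
python3 -c "
from h import *
go([.4165,-.290,.303],-.06,30,4)"
```

```text
pos [ 0.531  -0.3289  0.4198] F [-1.2  0.6 -0.6] open 1.002 d [-114.5   38.9 -116.8] 168.0 rv [ -1.1 -31.   -2.9] 31.2
[[[-29.0, 10.0, -29.0], [-0.3, -7.8, -0.7]], [[-57.0, 19.0, -58.0], [-0.6, -15.5, -1.5]], [[-86.0, 29.0, -88.0], [-0.8, -23.3, -2.2]], [[-115.0, 39.0, -117.0], [-1.1, -31.0, -2.9]]]
```

>>> {"op": "carry_out", "data": {
  "increments": [
    [[-29, 10, -29], [0, -7.8, -0.7]],
    [[-57, 19, -58], [-0.6, -15.5, -1.5]],
    [[-86, 29, -88], [-0.8, -23.3, -2.2]],
    [[-115, 39, -117], [-1.1, -31, -2.9]],
    [[-115, 39, -117], [-1.1, -31, -2.9]]
  ],
  "grip": 0.65
}}

```text
time: 8.95
position: [0.4109, -0.2876, 0.2992]
eef_rot: [0.705, 0.661, 0.177, 0.184]
contact_force: [0.0, -0.6, -0.0]
opening: 0.649
```

>>> {"op": "carry_out", "data": {
  "increments": [
    [[0, 0, 0], [0, 0, 0]]
  ]
}}

```text
time: 9.07
position: [0.4121, -0.2871, 0.3]
eef_rot: [0.705, 0.662, 0.178, 0.184]
contact_force: [0.5, 0.7, 0.6]
opening: 0.652
```

```bash
python3 -c "
from h import *
go([.4565,-.292,.234],-.06,30,4)
snap('wrist','w3')"
```

```text
pos [ 0.4121 -0.2871  0.3   ] F [0.5 0.7 0.6] open 0.652 d [ 44.4  -4.9 -66. ] 80.0 rv [-0.4 -0.3  0. ] 0.5
[[[11.0, -1.0, -17.0], [-0.1, -0.1, 0.0]], [[22.0, -2.0, -33.0], [-0.2, -0.2, 0.0]], [[33.0, -4.0, -50.0], [-0.3, -0.3, 0.0]], [[44.0, -5.0, -66.0], [-0.4, -0.3, 0.0]]]
```

View pics/w3.png

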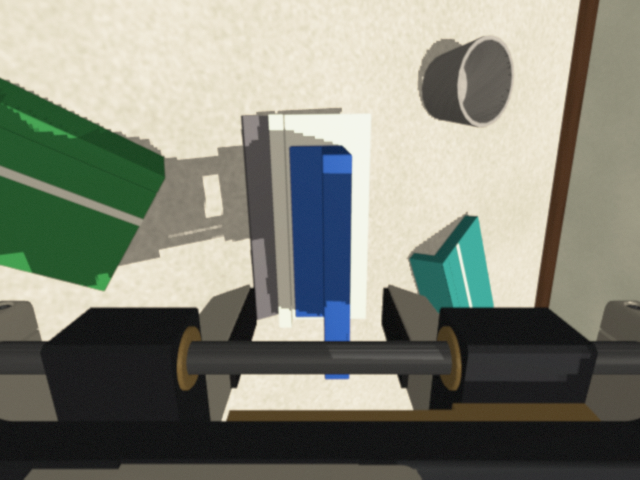

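```bash
python3 -c "
from h import *
c=np.array([.528,-.2966,.110]);F=R.from_euler('z',-.06)*R.from_euler('y',-30,degrees=True)
for y in(.07,-.07):
  for x in(-.008,.008): print(x,y,proj('w3',c+F.apply([x,y,0])))
s=sense();g=R.from_quat(s['eef_rot']).as_matrix();print(proj('w3',s['position']+.159*g[:,2]))
from scipy.optimize import least_squares
def f(v):
    G=R.from_euler('z',v[3])*R.from_euler('y',v[4]) ; o=[]
    for (x,y),p in {(-.008,.07):(323,154),(.008,.07):(351,154),(.008,-.07):(349,378),(-.008,-.07):(326,378)}.items(): o+=list(proj('w3',v[:3]+G.apply([x,y,0]))-p)
    return o+[(v[4]+.5236)*200]
r=least_squares(f,[*c,-.06,-.52]);print(r.x,r.fun.round(1))"
```

```text
-0.008 0.07 [315.63558462 152.2108681 ]
0.008 0.07 [345.43974167 152.10639812]
-0.008 -0.07 [316.97511482 373.55211899]
0.008 -0.07 [341.62729427 373.57003661]
[316.44697658 321.17919127]
[ 0.52969076 -0.29743611  0.11545552 -0.04500511 -0.52360253] [-1.2  0.4  1.3 -0.1  0.9 -0.3 -1.1 -0.  -0. ]
```

>>> {"op": "carry_out", "data": {
  "increments": [
    [[12, -1, -16], [0, 0, 0.2]],
    [[24, -3, -31], [0, 0, 0.4]],
    [[36, -4, -46], [0, 0, 0.5]],
    [[47, -5, -62], [0, 0, 0.5]],
    [[47, -5, -62], [0, 0, 0.5]]
  ]
}}

```text
time: 9.75
position: [0.4624, -0.29, 0.2383]
eef_rot: [0.699, 0.667, 0.179, 0.183]
contact_force: [0.2, -0.1, 0.6]
opening: 0.649
```

>>> {"op": "carry_out", "data": {
  "increments": [
    [[0, 0, 0], [0, 0, 0]],
    [[0, 0, 0], [0, 0, 0]],
    [[0, 0, 0], [0, 0, 0]],
    [[0, 0, 0], [0, 0, 0]]
  ],
  "grip": 0,
  "squeeze": 25
}}

```text
time: 10.25
position: [0.4623, -0.2903, 0.2387]
eef_rot: [0.7, 0.667, 0.179, 0.184]
contact_force: [0.8, 0.4, 0.4]
opening: 0.262
```

>>> {"op": "carry_out", "data": {
  "increments": [
    [[0, 0, 0], [0, 0, 0]],
    [[0, 0, 0], [0, 0, 0]],
    [[0, 0, 0], [0, 0, 0]]
  ]
}}

```text
time: 10.62
position: [0.4615, -0.2906, 0.2383]
eef_rot: [0.7, 0.667, 0.179, 0.183]
contact_force: [-3.4, -0.2, 0.6]
opening: 0.175
```

>>> {"op": "carry_out", "data": {
  "increments": [
    [[-6, 0, 10], [0, 0, 0]],
    [[-13, 1, 22], [0, 0, 0]],
    [[-22, 1, 38], [0, 0, 0]],
    [[-30, 2, 52], [0, 0, 0]],
    [[-35, 2, 90], [0, 0, 0]]
  ]
}}

```text
time: 11.25
position: [0.425, -0.2876, 0.3281]
eef_rot: [0.701, 0.667, 0.179, 0.181]
contact_force: [0.1, -0.7, -3.0]
opening: 0.174
```

```bash
python3 -c "
from h import *
th=.089;piv=np.array([.5824,.1675])
yd=np.array([np.sin(th),np.cos(th)]);xd=np.array([np.cos(th),-np.sin(th)])
print('fence target xy', piv-.12*yd-.008*xd-.009*xd-.004*yd)
go([.50,-.15,.35],-.089,0,5)"
```

```text
fence target xy [0.55444585 0.04550178]
pos [ 0.425  -0.2876  0.3281] F [ 0.1 -0.7 -3. ] open 0.174 d [ 75.  137.6  21.9] 158.0 rv [ 1.5 29.4 -2.2] 29.6
[[[15.0, 28.0, 4.0], [0.3, 5.9, -0.4]], [[30.0, 55.0, 9.0], [0.6, 11.8, -0.9]], [[45.0, 83.0, 13.0], [0.9, 17.7, -1.3]], [[60.0, 110.0, 18.0], [1.2, 23.6, -1.8]], [[75.0, 138.0, 22.0], [1.5, 29.4, -2.2]]]
```

>>> {"op": "carry_out", "data": {
  "increments": [
    [[15, 28, 6], [0.3, 5.9, -0.4]],
    [[30, 55, 15], [0.6, 11.8, -0.9]],
    [[45, 83, 25], [0.9, 17.7, -1.3]],
    [[60, 110, 30], [1.2, 23.6, -1.8]],
    [[75, 138, 30], [1.5, 29.4, -2.2]]
  ]
}}

```text
time: 11.88
position: [0.5003, -0.1483, 0.3601]
eef_rot: [0.738, 0.675, -0.001, 0.001]
contact_force: [0.1, 0.5, -3.3]
opening: 0.172
```

```bash
python3 -c "
from h import *
go([.532,.048,.31],-.089,0,5)"
```

```text
pos [ 0.5003 -0.1483  0.3601] F [ 0.1  0.5 -3.3] open 0.172 d [ 31.7 196.3 -50.1] 205.0 rv [ 0.1 -0.  -0. ] 0.1
[[[6.0, 39.0, -10.0], [0.0, -0.0, -0.0]], [[13.0, 79.0, -20.0], [0.0, -0.0, -0.0]], [[19.0, 118.0, -30.0], [0.1, -0.0, -0.0]], [[25.0, 157.0, -40.0], [0.1, -0.0, -0.0]], [[32.0, 196.0, -50.0], [0.1, -0.0, -0.0]]]
```

>>> {"op": "carry_out", "data": {
  "increments": [
    [[6, 39, -8], [0, 0, 0]],
    [[12, 79, -16], [0, 0, 0]],
    [[18, 118, -25], [0, 0, 0]],
    [[25, 157, -38], [0, 0, 0]],
    [[32, 196, -50], [0, 0, 0]]
  ]
}}

```text
time: 12.5
position: [0.5322, 0.049, 0.311]
eef_rot: [0.738, 0.675, -0.0, 0.001]
contact_force: [0.5, 1.2, -2.9]
opening: 0.173
```

>>> {"op": "carry_out", "data": {
  "increments": [
    [[0, 0, 0], [0, 0, 0]]
  ]
}}

```text
time: 12.62
position: [0.5317, 0.0533, 0.3111]
eef_rot: [0.736, 0.677, 0.0, 0.0]
contact_force: [-0.3, 0.1, -1.6]
opening: 0.172
```

```bash
python3 -c "
from h import *
go([.532,.048,.245],-.089,0,5)
snap('wrist','w4')
snap('side','side4');snap('scene','scene4')
b=cv2.imread('pics/side4.png')[150:310,190:350];a=cv2.imread('pics/scene4.png')[200:360,220:380]
f=lambda i,s:cv2.resize(i,None,fx=s,fy=s,interpolation=cv2.INTER_CUBIC)
w=cv2.resize(cv2.imread('pics/w4.png'),None,fx=.0+.5,fy=.5)
o=np.zeros((600,800,3),np.uint8);o[:360,:360]=f(a,2.25);o[:360,400:760]=f(b,2.25);o[360:600,:320]=w
cv2.imwrite('pics/c5.png',cv2.convertScaleAbs(o,alpha=1.5))"
```

```text
pos [0.5317 0.0533 0.3111] F [-0.3  0.1 -1.6] open 0.172 d [  0.3  -5.3 -66.1] 66.0 rv [ 0.   0.1 -0.3] 0.3
[[[0.0, -1.0, -13.0], [0.0, 0.0, -0.1]], [[0.0, -2.0, -26.0], [0.0, 0.0, -0.1]], [[0.0, -3.0, -40.0], [0.0, 0.0, -0.2]], [[0.0, -4.0, -53.0], [0.0, 0.0, -0.3]], [[0.0, -5.0, -66.0], [0.0, 0.1, -0.3]]]
```

View pics/c5.png

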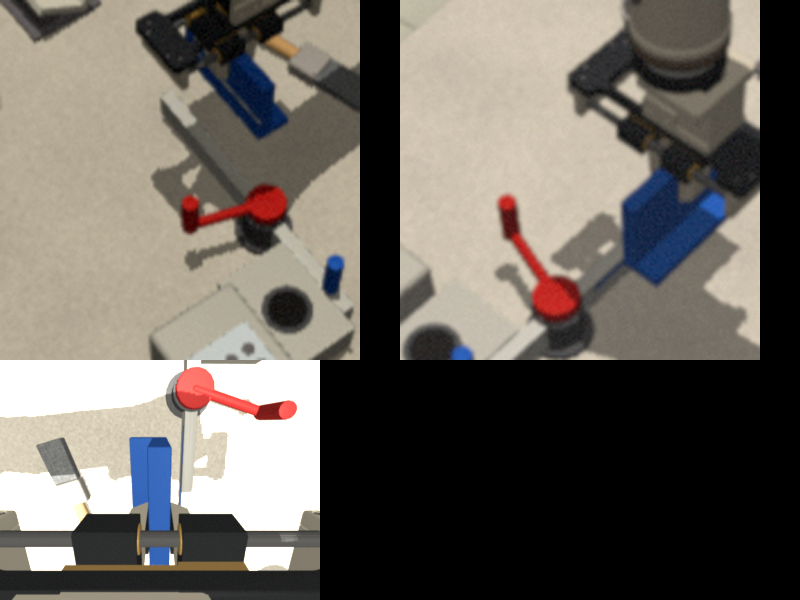

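>>> {"op": "carry_out", "data": {
  "increments": [
    [[0, -3, -20], [0, 0, 0]],
    [[0, -6, -40], [0, 0, 0]],
    [[0, -8, -58], [0, 0, 0]],
    [[0, -8, -66], [0, 0, 0]],
    [[0, -8, -66], [0, 0, 0]]
  ]
}}

```text
time: 13.4
position: [0.5319, 0.04, 0.2455]
eef_rot: [0.738, 0.674, -0.001, 0.002]
contact_force: [-0.2, -0.3, -3.8]
opening: 0.176
```

>>> {"op": "carry_out", "data": {
  "increments": [
    [[0, 0, -3], [0, 0, 0]],
    [[0, 0, -5], [0, 0, 0]],
    [[0, 0, -5], [0, 0, 0]]
  ]
}}

```text
time: 13.78
position: [0.532, 0.0401, 0.2406]
eef_rot: [0.738, 0.675, -0.0, 0.002]
contact_force: [-1.2, -0.4, -2.2]
opening: 0.174
```

>>> {"op": "carry_out", "data": {
  "increments": [
    [[6, 0, 0], [0, 0, 0]],
    [[12, 1, 0], [0, 0, 0]],
    [[16, 1, 0], [0, 0, 0]],
    [[18, 1, 0], [0, 0, 0]],
    [[18, 1, 0], [0, 0, 0]]
  ]
}}

```text
time: 14.4
position: [0.55, 0.0411, 0.2405]
eef_rot: [0.738, 0.675, -0.001, 0.002]
contact_force: [-1.1, -0.1, -3.6]
opening: 0.176
```

>>> {"op": "carry_out", "data": {
  "increments": [
    [[2, 0, 0], [0, 0, 0]],
    [[3, 0, 0], [0, 0, 0]],
    [[3, 0, 0], [0, 0, 0]]
  ]
}}

```text
time: 14.78
position: [0.5531, 0.0411, 0.2406]
eef_rot: [0.738, 0.675, -0.0, 0.002]
contact_force: [0.2, 0.2, -3.8]
opening: 0.173
```

>>> {"op": "carry_out", "data": {
  "increments": [
    [[1, 0, 0], [0, 0, 0]],
    [[2, 0, 0], [0, 0, 0]],
    [[2, 0, 0], [0, 0, 0]]
  ]
}}

```text
time: 15.15
position: [0.5548, 0.041, 0.2404]
eef_rot: [0.738, 0.675, -0.001, 0.001]
contact_force: [-0.8, -0.0, -2.6]
opening: 0.173
```

>>> {"op": "carry_out", "data": {
  "increments": [
    [[1, 0, 0], [0, 0, 0]],
    [[2, 0, 0], [0, 0, 0]],
    [[2, 0, 0], [0, 0, 0]]
  ]
}}

```text
time: 15.52
position: [0.5564, 0.0409, 0.2402]
eef_rot: [0.738, 0.675, -0.001, 0.001]
contact_force: [-4.0, -0.6, -2.2]
opening: 0.174
```

>>> {"op": "carry_out", "data": {
  "increments": [
    [[-1, 0, -2], [0, 0, 0]],
    [[-1, 0, -4], [0, 0, 0]],
    [[-1, 0, -4], [0, 0, 0]]
  ]
}}

```text
time: 15.9
position: [0.5556, 0.041, 0.2361]
eef_rot: [0.738, 0.675, -0.001, 0.001]
contact_force: [-0.1, 0.3, -3.6]
opening: 0.171
```

>>> {"op": "carry_out", "data": {
  "increments": [
    [[0, 0, -2], [0, 0, 0]],
    [[0, 0, -3], [0, 0, 0]],
    [[0, 0, -3], [0, 0, 0]]
  ]
}}

```text
time: 16.27
position: [0.5557, 0.0411, 0.2329]
eef_rot: [0.738, 0.675, -0.001, 0.001]
contact_force: [-1.3, 0.1, -3.5]
opening: 0.173
```

>>> {"op": "carry_out", "data": {
  "increments": [
    [[0, 0, -2], [0, 0, 0]],
    [[0, 0, -3], [0, 0, 0]],
    [[0, 0, -3], [0, 0, 0]]
  ]
}}

```text
time: 16.65
position: [0.5558, 0.0405, 0.2309]
eef_rot: [0.738, 0.674, -0.001, 0.001]
contact_force: [-4.0, -1.6, 6.7]
opening: 0.173
```

>>> {"op": "carry_out", "data": {
  "increments": [
    [[0, 0, -2], [0, 0, 0]],
    [[0, 0, -3], [0, 0, 0]],
    [[0, 0, -3], [0, 0, 0]]
  ]
}}

```text
time: 17.02
position: [0.5559, 0.0405, 0.2309]
eef_rot: [0.738, 0.674, -0.001, 0.001]
contact_force: [-9.6, -0.8, 25.5]
opening: 0.172
```

>>> {"op": "carry_out", "data": {
  "increments": [
    [[0, 0, 0.5], [0, 0, 0]],
    [[0, 0, 0.5], [0, 0, 0]],
    [[0, 0, 0.5], [0, 0, 0]]
  ]
}}

```text
time: 17.4
position: [0.5558, 0.0405, 0.231]
eef_rot: [0.738, 0.674, -0.001, 0.001]
contact_force: [-1.9, 0.9, -0.4]
opening: 0.176
```

>>> {"op": "carry_out", "data": {
  "increments": [
    [[0, 0, 0], [0, 0, 0]],
    [[0, 0, 0], [0, 0, 0]],
    [[0, 0, 0], [0, 0, 0]],
    [[0, 0, 0], [0, 0, 0]]
  ],
  "grip": 0.5
}}

```text
time: 17.9
position: [0.5561, 0.0405, 0.2312]
eef_rot: [0.738, 0.674, -0.001, 0.001]
contact_force: [-0.1, 0.4, -0.1]
opening: 0.496
```

>>> {"op": "carry_out", "data": {
  "increments": [
    [[0, 0, 30], [0, 0, 0]],
    [[0, 0, 75], [0, 0, 0]],
    [[0, 0, 130], [0, 0, 0]],
    [[0, 0, 180], [0, 0, 0]],
    [[0, 0, 180], [0, 0, 0]]
  ]
}}

```text
time: 18.52
position: [0.5577, 0.0405, 0.4161]
eef_rot: [0.739, 0.674, 0.003, 0.004]
contact_force: [-0.2, 0.3, -0.8]
opening: 0.5
```

>>> {"op": "carry_out", "data": {
  "increments": [
    [[0, -20, 10], [0, 0, 0]],
    [[0, -60, 10], [0, 0, 0]],
    [[0, -100, 10], [0, 0, 0]],
    [[0, -100, 10], [0, 0, 0]],
    [[0, -100, 10], [0, 0, 0]]
  ]
}}

```text
time: 19.15
position: [0.5574, -0.0591, 0.4252]
eef_rot: [0.739, 0.674, 0.003, 0.003]
contact_force: [1.1, 0.9, 0.0]
opening: 0.501
```

```bash
python3 -c "
from h import *
s=sense();print(s['position'],s['contact_force'],s['qvel'].round(3))
snap('wrist','w5')
snap('side','side5');snap('scene','scene5')
b=cv2.imread('pics/side5.png')[170:310,230:370];a=cv2.imread('pics/scene5.png')[210:350,220:360]
f=lambda i,s:cv2.resize(i,None,fx=s,fy=s,interpolation=cv2.INTER_CUBIC)
w=cv2.imread('pics/w5.png')[0:260]
o=np.zeros((600,800,3),np.uint8);o[:336,:336]=f(a,2.4);o[:336,400:736]=f(b,2.4);o[340:600,:640]=w
cv2.imwrite('pics/c6.png',cv2.convertScaleAbs(o,alpha=1.2))"
```

```text
[ 0.55740909 -0.05905988  0.42518515] [1.12109349 0.86070306 0.04888153] [-0.017 -0.001 -0.021 -0.005 -0.002  0.    -0.001]
```

View pics/c6.png

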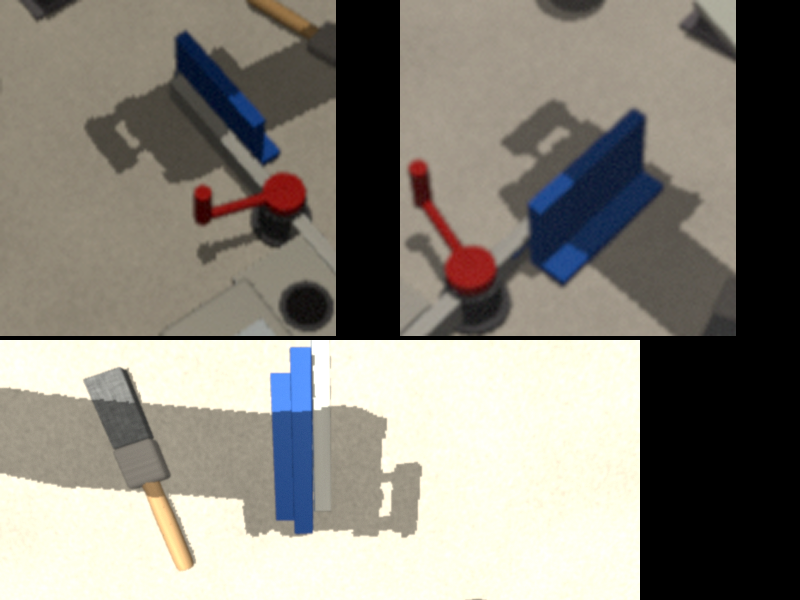

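```bash
python3 -c "
from h import *
p=lambda u,v,z:atz('w5',u,v-340,z)
a,b=p(311,348,.092),p(312.5,533,.092);c,d=p(291,348,.092),p(294.5,533,.092)
e,f=p(329.5,360,.042),p(331,510,.042)
y=(e-f)[:2];y/=np.linalg.norm(y);x=np.array([y[1],-y[0]])
m=(a+b+c+d)[:2]/4
print('len',np.linalg.norm(a-b),'fence yaw',[np.arctan2(*(q-r)[:2]) for q,r in((a,b),(c,d))],'tail yaw',np.arctan2(*y))
print('tail x of mid',(m-e[:2])@x+.016,'y from line', (m-f[:2])@y-.07,'mid',m)
bl=atz('scene5',220+283/2.4,210+187/2.4,.063);rd=atz('scene5',220+203/2.4,210+190/2.4,.105)
print('lever',bl,rd)
"
```

```text
len 0.1383976274828569 fence yaw [np.float64(0.087827535178551), np.float64(0.09179241945222344)] tail yaw 0.07064993841283346
tail x of mid -0.008385047726259056 y from line -0.01392544554418422 mid [0.55607672 0.03506214]
lever [0.58104124 0.16580597 0.063     ] [0.65988806 0.13614198 0.105     ]
```

>>> {"op": "carry_out", "data": {
  "increments": [
    [[5, 50, 10], [0, 0, 0]],
    [[10, 100, 20], [0, 0, 0]],
    [[15, 150, 20], [0, 0, 0]],
    [[20, 200, 20], [0, 0, 0]],
    [[20, 200, 20], [0, 0, 0]]
  ]
}}

```text
time: 19.92
position: [0.5766, 0.1491, 0.4453]
eef_rot: [0.734, 0.679, 0.004, 0.002]
contact_force: [0.4, 0.8, 0.5]
opening: 0.502
```

>>> {"op": "carry_out", "data": {
  "increments": [
    [[0, 0, 0], [0, 0, 0]],
    [[0, 0, 0], [0, 0, 0]]
  ]
}}

```text
time: 20.18
position: [0.5764, 0.1488, 0.4452]
eef_rot: [0.734, 0.679, 0.004, 0.002]
contact_force: [-0.6, -0.0, -0.2]
opening: 0.499
```

```bash
python3 -c "
from h import *
snap('wrist','w6');w=cv2.imread('pics/w6.png')[0:300,200:600]
cv2.imwrite('pics/c7.png',cv2.resize(w,None,fx=2,fy=2,interpolation=cv2.INTER_CUBIC));print(proj('w6',[.59,.27,.044]))"
```

```text
[319.16813887  80.10030187]
```

View pics/c7.png

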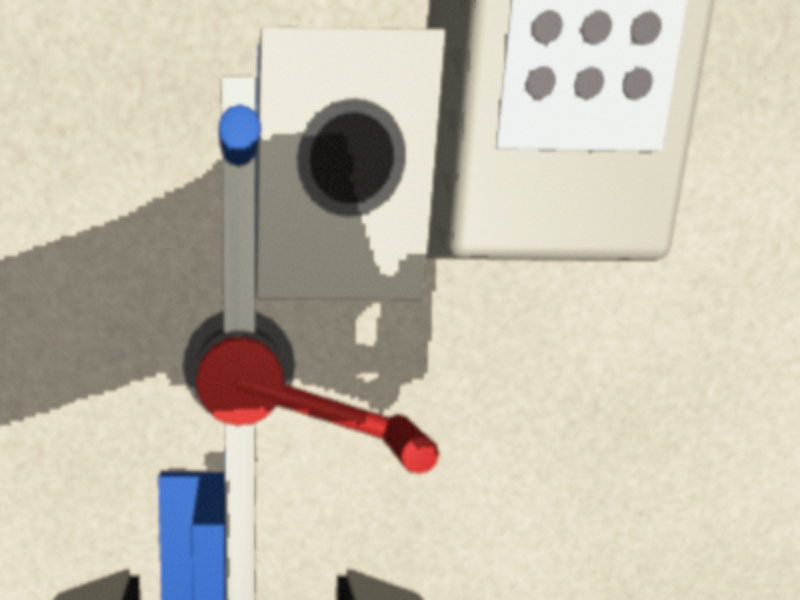

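```bash
python3 -c "
from h import *
g=cv2.imread('pics/w6.png')
for r in [16,20,30,40,45,50,90,100,110,120,130,140,145]:
    print(r,[int(x) for x in g[r,306:336].mean(1)])"
```

```text
16 [212, 210, 207, 208, 211, 213, 212, 215, 215, 214, 214, 214, 215, 215, 215, 216, 217, 219, 220, 221, 220, 219, 216, 207, 180, 211, 227, 230, 229, 230]
20 [213, 212, 210, 211, 214, 218, 219, 217, 216, 215, 211, 211, 209, 209, 210, 212, 215, 216, 215, 215, 213, 209, 203, 178, 163, 211, 229, 229, 229, 230]
30 [207, 206, 207, 206, 207, 210, 210, 211, 210, 212, 216, 217, 216, 211, 207, 206, 208, 209, 211, 211, 213, 208, 167, 129, 155, 215, 229, 231, 230, 230]
40 [210, 210, 209, 203, 196, 222, 233, 235, 235, 236, 237, 237, 236, 236, 236, 236, 236, 237, 236, 235, 229, 183, 130, 119, 178, 222, 230, 231, 230, 231]
45 [209, 211, 210, 203, 188, 218, 233, 234, 236, 237, 236, 237, 237, 235, 237, 236, 237, 236, 236, 235, 228, 179, 125, 121, 183, 222, 230, 230, 231, 231]
50 [209, 206, 206, 196, 183, 215, 232, 235, 235, 236, 236, 235, 236, 234, 234, 235, 236, 237, 236, 236, 228, 175, 122, 125, 189, 223, 230, 231, 230, 231]
90 [126, 126, 124, 122, 124, 124, 137, 140, 142, 143, 145, 144, 144, 143, 144, 146, 146, 147, 148, 148, 138, 105, 82, 98, 124, 133, 132, 130, 132, 134]
100 [130, 131, 130, 127,
[... 199 characters left out ...]
 144, 146, 145, 146, 145, 147, 147, 139, 107, 87, 110, 127, 132, 132, 130, 131, 132]
120 [123, 125, 125, 126, 123, 120, 138, 144, 142, 142, 142, 141, 143, 142, 143, 146, 146, 148, 147, 147, 140, 106, 87, 113, 126, 130, 131, 131, 129, 129]
130 [128, 127, 126, 126, 122, 123, 137, 145, 141, 143, 142, 140, 142, 141, 144, 144, 146, 146, 146, 146, 137, 105, 90, 117, 128, 127, 129, 128, 129, 129]
140 [121, 121, 121, 122, 120, 119, 135, 142, 145, 142, 141, 140, 139, 141, 145, 146, 145, 144, 147, 146, 138, 105, 96, 118, 128, 128, 128, 128, 129, 128]
145 [126, 129, 129, 129, 124, 115, 133, 143, 143, 141, 141, 140, 140, 142, 144, 143, 143, 144, 144, 146, 138, 106, 99, 120, 127, 129, 128, 128, 126, 128]
```

```bash
python3 -c "
from h import *
print(hand_in())"
```

```text
the job is handed in; nothing more can be done
None
```

I swung the blade against the feeder by its blue post and turned the red lever to its stop. The fence then went from its stand to the robot's side of the tail. I lightly pressed it to the tail, lowered it onto the bench and released it. The job was handed in at about 20 s of the 72 s; it reports no verdict.

What the last checks showed:
- **Blade:** the edges in the wrist view put it within about 0.01 rad of parallel to the feeder face. My first look at that picture suggested 0.02 to 0.03 rad, and early rough corner readings of the feeder's angle ranged from 0.07 to 0.15 rad.
- **Lever:** it travelled about 0.91 rad from its start, so it stands at 0.91 rad or more. It stopped against a firm 11 N and points about 20 degrees to the robot's right.
- **Fence:** it stands upright and free. Its middle is about 8.4 mm from the tail face, where 8 mm is touching. It sits about 14 mm farther from the hinge than the middle of the blue line.
- **Fence angle:** the fence reads 0.090 rad. The tail reads 0.071 rad in the last picture and 0.089 rad in the earlier measurement.
- **Jar, cup and brush:** I kept the arm clear of them. I did not measure them again at the end.

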